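# Set out the power-cut kit in the storage room

### The arm

A 6-joint arm with a two-finger parallel gripper is mounted at the origin on the work surface. World frame = base frame: x ahead of the robot, y to its left, z up, the work surface at z = 0. Lengths are in mm, angles in rad, forces in N, time in s.
With the tool pointing down it reaches from about 400 to 925 mm from the base axis. Payload 12.5 kg.
Tool frame: the origin (TCP) lies on the mounting face of the last link; the fingertips stand 190 mm ahead of it and the grasp point (between the pads) lies 171 mm ahead of it; z points along the fingers, y is the line along which they close (so a half turn about z gives the same grasp; the last joint's range is limited). The gripper opens to 95 mm and grips with 3 to 60 N. Pads are 20 mm wide; open, the fingers measure 119 mm over their backs; the gripper's body (75 mm by 180 mm) begins 59 mm behind the grasp point.
Start: joints at [1.188, 0.491, 1.559, -0, 1.092, -0.106], TCP at [170.775, 601.216, 404.761] pointing down, gripper open.
Joint ranges: [-3.1, 3.1], [-0.84, 2.19], [0.05, 2.79], [-1.13, 4.28], [0.06, 2.93], [-2.69, 2.69]. Speed limits (rad/s): [2.22, 2.22, 2.79, 3.14, 3.14, 3.14].

### API

Orientations are given as [roll, pitch, yaw] about the fixed x, y, z axes, in that order (R = Rz(yaw) Ry(pitch) Rx(roll)).
In Python, from cell import env gives the robot as it stands.
- The arm moves only by the tool carry_out, never from a script. Its argument "series" is a list of rows, each a list of 5 numbers: the shift along the tool's x, y, z in m, then the turn about the tool's z in degrees, then the opening, from 0 (shut) to 1 (fully open). A call has 1 to 20 rows; each row is the pose to reach, as a shift and turn from the pose commanded when the call began, along the tool's axes at that moment; what a row does not reach only later rows make up. A row lasts 1/8 s, in which the tool goes at most 62.5 mm and 10.7 degrees, less where a joint would pass 70% of its speed; a pose out of reach is approached as far as the arm can. A call with a gripper value outside its range is refused whole. The fingers move at their own pace and stop on an object; the grip force is fixed at half the most. Time passes only in rows, so rows that repeat a pose let the fingers close. It gives the time, the measured TCP pose, the force, the opening and the grip force at its end, in the units of the state.
- env.state(): the state, without advancing time (a new reading comes with each control period).
- env.read_camera(name): name is "side" or "top" or "wrist"; returns (picture, depth): 420x560x3 uint8, red, green, blue; 420x560 float32, mm along the optical axis (not along the pixel's ray), 0 where there is no reading.
- env.get_calibration(name): a dict with "intrinsics" (3x3 intrinsics, pixels), "D" ([k1, k2, p1, p2, k3] as OpenCV has them; the pictures are not rectified), "cam_to_world" (4x4, takes a point from camera to world coordinates); the wrist camera has in their place "T_tool_cam" (4x4, takes a point from camera to tool coordinates, whose origin is the TCP and whose axes are the flange's). Camera axes: x right, y up, looking along -z (the intrinsics and any distortion apply to the point x, -y, -z); pixel columns grow to the right and rows downward; lengths in mm; the calibration is good to about 2 mm. A picture is of the moment at which its call begins: read the wrist's pose just before it. get_calibration takes no time and is no camera call.
- env.job_done(): hands the job in; it is judged then, once.
The state is a dict: "t": time; "joints": joint angles; "qvel": joint speeds; "tau": joint torques, N m; "eef_pos": TCP position; "tcp_rot": TCP orientation; "ft_force": force on the tool from outside, world axes, zero at the start; "moment": the same for the moment, N m; "opening": opening from 0.0 (shut) to 1.0 (fully open); "grip_force": force on a finger pad.
Only numpy, scipy, OpenCV 4.12 (cv2) and the standard library are available. Lean on these libraries where they do the work, as an engineer would, in place of code of your own. Each camera call takes 0.05 s, during which the arm holds its last target. There are 200 camera calls.

### The job

Set out the power-cut kit so that it can be found in the dark: stand the orange lantern on the shelf liner midway between the clear storage box and the cardboard carton, and the amber jar on the liner's white stripe directly in front of the lantern (on the robot's side), with a gap of about 3 cm between the two. Put the blue tin in the middle of the storage box's white lid and the red matchbox in the middle of the blue tin, and lay the yellow battery case in the middle of the carton's top with its long side running front to back, square with the carton. Everything stays upright, and the green tin is not part of the kit: leave it where it is.

Things in the scene. Friction and masses are not known exactly. Their poses are not given: they have to be found in the camera images.
- liner: Grey shelf liner flat on the bench, a film of no height, 270 x 440 mm wide, white stripe front to back along its middle. x points along the stripe away from the robot, y left. Origin: on the stripe, 180 mm from the front edge, at bench height, midway between the storage box and the carton, whose centres lie 140 mm to either side (along y); both are square with the liner; either may be left.
- tote_lid (a point): Centre of the top of the white lid of the clear storage box (blue contents), flat and level, 60 mm above the bench. The lid is 110 mm along its own x (front to back) by 130 mm along y. The box is fixed.
- carton_top (a point): Centre of the flat top of the brown cardboard carton (a darker tape band across its top, white label on its front), 65 mm above the bench. The carton is 110 mm along its own x (front to back) by 130 mm along y. It is fixed.
- lantern_c (a point): Orange camping lantern with a white middle, a standing cylinder 62 mm in diameter and 90 mm tall (the white middle, 30 to 64 mm up, is 54 mm in diameter), about 0.22 kg. This point is its centre, 45 mm above its foot; z is up.
- jar_c (a point): Amber glass jar with a white cap, a standing cylinder 56 mm in diameter (the cap, the top 20 mm, is 54 mm) and 80 mm tall, about 0.24 kg. This point is its centre, 40 mm above its foot; z is up.
- bluetin_c (a point): Blue round tin with a white band, 62 mm in diameter and 45 mm tall, flat on top, about 0.16 kg. This point is its centre, 22.5 mm above its underside; z is up.
- matches_c (a point): Red matchbox with white patches on top and at its two ends, 50 mm along its own x, 38 mm along y, 40 mm tall, about 0.06 kg. This point is its centre, 20 mm above its underside; z is up.
- battery_c (a point): Yellow battery case with a black line round it and a black bar along its top, 80 mm along its own x, 45 mm along y, 55 mm tall, about 0.25 kg. This point is its centre, 27.5 mm above its underside; z is up.
- greentin_c (a point): Green round tin, otherwise the same as the blue one (62 mm in diameter, 45 mm tall): not part of the kit, to be left where it is. This point is its centre.
Mind the look-alikes: they are no part of the job. What is shaped like the part that bears lantern_c but pink is not meant.

How it is judged (in metres and radians):
At the end, for the whole second after the job is handed in: Upright, at rest. Lantern within 15 mm of the midpoint (front-back, sideways); jar in front, within 15 mm of the stripe, 71-107 mm from the lantern (centres); blue tin within 15 mm of the lid centre; matches within 12 mm of the tin centre; battery case within 15 mm of the carton centre and 0.2 rad (x of lantern_c in the frame of liner between -0.015 and 0.015 m and y of lantern_c in the frame of liner between -0.015 and 0.015 m and height (world z) of lantern_c between 0.039 and 0.051 m and y of jar_c in the frame of liner between -0.015 and 0.015 m and horizontal distance between jar_c and lantern_c between 0.071 and 0.107 m and x of jar_c in the frame of liner below -0.04 m and height (world z) of jar_c between 0.034 and 0.046 m and horizontal distance between bluetin_c and tote_lid below 0.015 m and height (world z) of bluetin_c between 0.0765 and 0.0885 m and horizontal distance between matches_c and bluetin_c below 0.012 m and height (world z) of matches_c between 0.118 and 0.132 m and horizontal distance between battery_c and carton_top below 0.015 m and angle between the x axis of battery_c and the x axis of carton_top, either way round below 0.2 rad and height (world z) of battery_c between 0.0865 and 0.0985 m and angle between each of lantern_c, jar_c, bluetin_c, matches_c, battery_c's own z axis and vertical below 0.1 rad and linear speed of each of lantern, jar, bluetin, matches, battery below 0.02 m/s); the robot touches nothing.
It fails at once if the green tin is moved more than 25 mm (distance of greentin_c from where it was at the start of the episode above 0.025 m).
It fails at once if one of the kit is tipped over (angle between any of lantern_c, jar_c, bluetin_c, matches_c, battery_c's own z axis and vertical above 0.7 rad).
It also fails if it takes over 144 s, if anything falls off the work surface, if the arm or the gripper's body presses on something with over 40 N, if the wrist force passes 120 N, or if a joint passes its speed limit or range.

## Working session

There is one attempt and no reset: what is moved stays moved. The work goes in short steps, Python scripts to look and compute and a tool call to move; the robot and the scene stay as the last step left them, time stands still between calls to the robot, and variables do not carry over. Pictures are saved under pics/ and viewed, at most 14 in all, crops included, and the job is handed in when it is done.

Besides the shell and the picture viewer there is one more tool, called after "Emit:" by a JSON object that holds its "api" and its "payload". carry_out: Moves the arm, as the interface text tells. Its arguments: {"type":"object","properties":{"series":{"type":"array","items":{"type":"array","items":{"type":"number"}}}},"required":["series"]}

```bash
mkdir -p pics; ls
cat > h.py <<'E'
import numpy as np, cv2
from cell import env
def shot(name):
    s=env.state(); im,d=env.read_camera(name); c=env.get_calibration(name)
    if name=='wrist':
        from scipy.spatial.transform import Rotation as R
        T=np.eye(4); T[:3,:3]=R.from_euler('xyz',s['tcp_rot']).as_matrix(); T[:3,3]=s['eef_pos']
        M=T@np.array(c['T_tool_cam'])
    else: M=np.array(c['cam_to_world'])
    return im,d,np.array(c['intrinsics']),np.array(c['D']),M
def pts(px,d,K,D,M):
    "world points for pixels (u,v), using depth d (array of z along axis)"
    px=np.asarray(px,float).reshape(-1,1,2)
    n=cv2.undistortPoints(px,K,D)[:,0]
    d=np.asarray(d,float)
    P=np.c_[n[:,0]*d,-n[:,1]*d,-d]
    return P@M[:3,:3].T+M[:3,3]
def onplane(px,z,K,D,M):
    P=pts(px,np.ones(len(np.reshape(px,(-1,2)))),K,D,M); o=M[:3,3]
    r=P-o; return o+r*((z-o[2])/r[:,2])[:,None]
def save(im,n): cv2.imwrite('pics/'+n+'.png',im[:,:,::-1])
E
python3 - <<'E'
from h import *
print(env.state())
for n in ('top','side'):
    im,d,K,D,M=shot(n); save(im,n+'0'); print(n,K,D,M.round(3),(d>0).mean())
    np.savez(n+'0.npz',im=im,d=d,K=K,D=D,M=M)
E
```

```text
pics
{'t': 0.0, 'joints': array([ 1.18840332e+00,  4.91557099e-01,  1.55949222e+00,  1.57162509e-06,
        1.09175551e+00, -1.05571486e-01]), 'qvel': array([ 1.68269968e-03,  2.26669231e-04, -7.25340541e-04,  7.44846153e-04,
        8.84142420e-05,  9.65875417e-04]), 'tau': array([-2.16543827e-03, -6.12627983e+01, -2.58175278e+01,  6.91377791e-02,
        4.83179174e-02, -1.04525491e-04]), 'eef_pos': array([170.75390723, 601.16895473, 404.14843216]), 'tcp_rot': array([-3.14038738e+00, -1.29119030e-04,  2.86477033e+00]), 'ft_force': array([ 0.03946894,  0.48198357, -0.13701723]), 'moment': array([ 0.07732361, -0.00809432, -0.00864157]), 'grip_force': 0.0, 'opening': 1.0028320746018213}
top [[507.80314831   0.         277.28016822]
 [  0.         507.80314831 213.76019056]
 [  0.           0.           1.        ]] [-0.18911037  0.          0.          0.          0.        ] [[ 2.500000e-02  9.980000e-01 -6.100000e-02  4.598160e+02]
 [-1.000000e+00  2.400000e-02 -4.000000e-03 -3.532200e+01]
 [-3.000000e-03  6.100000e-02  9.980000e-01  1.403149e+03]
 [ 0.000000e+00  0.000000e+00  0.000000e+00  1.000000e+00]] 0.9961139455782313
side [[406.52958504   0.         280.08563888]
 [  0.         406.52958504 211.2898371 ]
 [  0.           0.           1.        ]] [0.01798802 0.         0.         0.         0.        ] [[-9.25000e-01  2.59000e-01 -2.79000e-01  2.70280e+02]
 [-3.80000e-01 -6.60000e-01  6.49000e-01  5.94167e+02]
 [-1.60000e-02  7.06000e-01  7.08000e-01  7.60498e+02]
 [ 0.00000e+00  0.00000e+00  0.00000e+00  1.00000e+00]] 0.9959141156462585
```

View pics/top0.png

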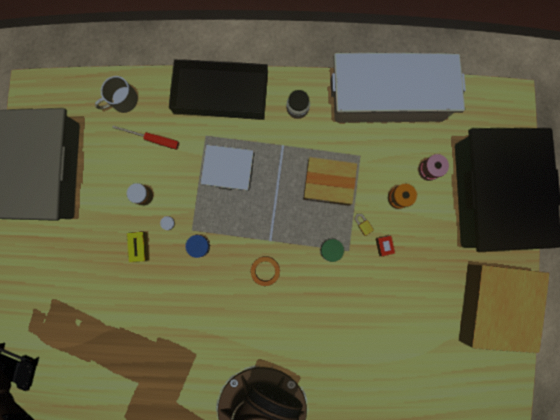

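View pics/side0.png

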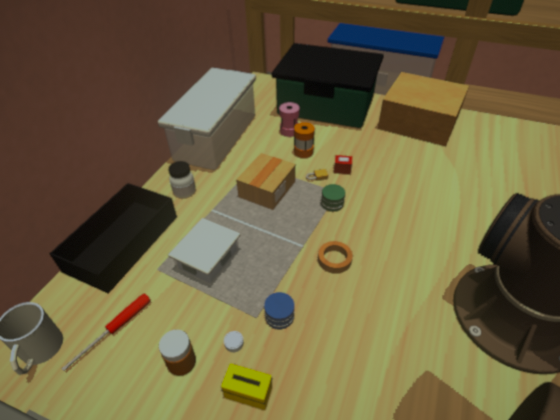

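The top view shows the lid (228,167), carton (331,181), orange lantern (404,195) with the pink look-alike (434,166), and jar (138,194). It also shows the blue tin (197,246), green tin (332,250), matches (386,246) and battery (137,246). The side view agrees. I'll measure them from the depth of their top faces.

```bash
cat > meas.py <<'E'
from h import *
import sys
O={'lid':((228,167),60),'carton':((331,181),65),'lantern':((404,195),90),'pink':((434,166),90),'jar':((138,194),80),'blue':((197,246),45),'green':((332,250),45),'matches':((386,246),40),'battery':((137,246),55)}
def cloud(f):
    v,u=np.mgrid[:420,:560]; px=np.c_[u.ravel(),v.ravel()]
    return pts(px,f[1].ravel(),*f[2:])
def top(P,d,xy,z,r,tol=7):
    m=(np.hypot(P[:,0]-xy[0],P[:,1]-xy[1])<r)&(abs(P[:,2]-z)<tol)&(d.ravel()>0)
    Q=P[m]; 
    if len(Q)<5: return None
    rc=cv2.minAreaRect(Q[:,:2].astype(np.float32)); 
    return len(Q),Q.mean(0).round(1),np.round(rc[0],1),np.round(rc[1],1),round(rc[2],1)
E
python3 - <<'E'
from meas import *
fs={}
for n in ('top','side'):
    z=np.load(n+'0.npz'); fs[n]=[z[k] for k in ('im','d','K','D','M')]
C={n:cloud(fs[n]) for n in fs}
g=C['top'].reshape(420,560,3); print('bench z',g[300,420],g[330,250],g[170,385])
for o,(px,z) in O.items():
    s=onplane([px],z,*fs['top'][2:])[0]
    for n in fs: print(o,n,s.round(0)[:2],top(C[n],fs[n][1],s,z,90 if o in('lid','carton') else 45))
f=fs['top']
im=cv2.resize(f[0][110:310,90:460],None,fx=2.1,fy=2.1,interpolation=cv2.INTER_CUBIC); save(np.clip(im*1.5,0,255).astype(np.uint8),'crop0')
E
```

```text
bench z [ 313.38266262 -435.07221008   -2.45838005] [222.55782503  37.89334569   1.22964168] [ 676.19581087 -329.23736161   -1.22687015]
lid top [664. 105.] (1910, array([663.9, 109. ,  58.9]), array([664.5, 109.8]), array([131.8, 111.4]), 84.3)
lid side [664. 105.] (2256, array([663.5, 114.7,  59.4]), array([665.3, 110. ]), array([131.5, 114.8]), 83.6)
carton top [ 632. -170.] (1927, array([ 635. , -168. ,   64.2]), array([ 636.2, -168.6]), array([129.1, 111.4]), 83.8)
carton side [ 632. -170.] (1377, array([ 633.6, -164.2,   64.5]), array([ 635.7, -168.8]), array([135.1, 112.4]), 83.7)
lantern top [ 597. -361.] (401, array([ 598.9, -365.1,   88.9]), array([ 599.1, -364.7]), array([58.1, 60.8]), 45.2)
lantern side [ 597. -361.] (226, array([ 597.6, -361.5,   89. ]), array([ 597.7, -363.9]), array([59.2, 59.9]), 77.1)
pink top [ 677. -443.] (395, array([ 680.6, -452.7,   88.6]), array([ 679.9, -453.9]), array([61.4, 58.3]), 67.5)
pink side [ 677. -443.] (192, array([ 679.2, -449.7,   88.8]), array([ 680.7, -452.7]), array([60.1, 60.7]), 52.4)
jar top [584. 342.] (307, array([587.6, 3
[... 368 characters left out ...]
., 60.]), 67.8)
green top [ 449. -178.] (397, array([ 449.4, -179.5,   44.2]), array([ 449.2, -178.7]), array([59. , 59.1]), 0.9)
green side [ 449. -178.] (334, array([ 449. , -176.6,   44.3]), array([ 449. , -178.5]), array([59.9, 61.1]), 51.7)
matches top [ 463. -326.] (256, array([ 464. , -325.6,   39.1]), array([ 463.8, -327.2]), array([50.7, 40.1]), 12.0)
matches side [ 463. -326.] (177, array([ 463.7, -323.2,   39. ]), array([ 464.9, -326.4]), array([48.8, 44.3]), 14.9)
battery top [446. 346.] (469, array([444.7, 349.5,  54.2]), array([443.9, 350.1]), array([80. , 47.4]), 5.7)
battery side [446. 346.] (1246, array([444.7, 352.4,  55.2]), array([446.3, 351.1]), array([81.6, 46.3]), 5.5)
```

View pics/crop0.png

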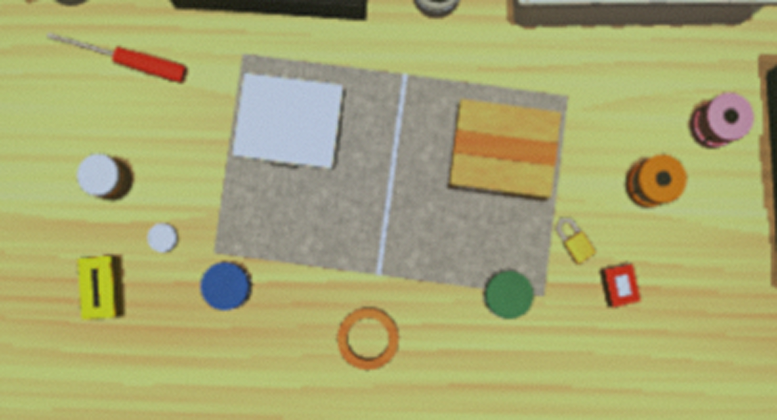

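```bash
cat > plan.py <<'E'
from h import *
import sys
from scipy.spatial.transform import Rotation as R
# args: x y z_grasp(mm) a(deg, world angle of closing line) ; prints shift (m) in tool axes + turn
def plan(*t):
    s=env.state(); Rt=R.from_euler('xyz',s['tcp_rot']).as_matrix()
    now=np.degrees(np.arctan2(Rt[1,1],Rt[0,1]))
    print('t',round(s['t'],2),'tcp',s['eef_pos'].round(1),'a',now.round(2),'open',round(s['opening'],3),'grip',round(s['grip_force'],1),'F',s['ft_force'].round(1))
    for x,y,z,a in t:
        d=Rt.T@(np.array([x,y,z+171])-s['eef_pos'])/1000
        print((x,y,z,a),d.round(4),'turn',round(-((a-now+90)%180-90),2))
if __name__=='__main__':
    v=list(map(float,sys.argv[1:])); plan(*[v[i:i+4] for i in range(0,len(v),4)])
E
python3 plan.py 451.2 186.3 220 84  451.2 186.3 25 84
```

```text
t 0.1 tcp [170.8 601.2 404.2] a 74.14 open 0.997 grip 0.0 F [ 0.7  0.1 -0.2]
(451.2, 186.3, 220.0, 84.0) [-0.3831 -0.3225  0.0135] turn -9.86
(451.2, 186.3, 25.0, 84.0) [-0.3832 -0.3223  0.2085] turn -9.86
```

Emit:
{"api": "carry_out", "payload": {"series": [[-0.383,-0.322,0.013,-9.9,1],[-0.383,-0.322,0.013,-9.9,1],[-0.383,-0.322,0.013,-9.9,1],[-0.383,-0.322,0.013,-9.9,1],[-0.383,-0.322,0.013,-9.9,1],[-0.383,-0.322,0.013,-9.9,1],[-0.383,-0.322,0.013,-9.9,1],[-0.383,-0.322,0.013,-9.9,1],[-0.383,-0.322,0.013,-9.9,1],[-0.383,-0.322,0.013,-9.9,1],[-0.383,-0.322,0.013,-9.9,1],[-0.383,-0.322,0.013,-9.9,1],[-0.383,-0.322,0.06,-9.9,1],[-0.383,-0.322,0.1,-9.9,1],[-0.383,-0.322,0.14,-9.9,1],[-0.383,-0.322,0.14,-9.9,1],[-0.383,-0.322,0.14,-9.9,1]]}}

```text
t: 2.22
eef_pos: [451.4, 187.3, 265.9]
tcp_rot: [3.141, 0.001, 3.038]
ft_force: [-0.2, 0.0, 0.5]
opening: 1.001
grip_force: 0.0
```

```bash
python3 plan.py 451.2 186.3 25 84
python3 - <<'E'
from h import *
f=shot('wrist'); save(f[0],'w0'); np.savez('w0.npz',**dict(zip(('im','d','K','D','M'),f)))
E
```

```text
t 2.23 tcp [451.4 187.3 265.9] a 84.09 open 1.001 grip 0.0 F [-0.2  0.   0.5]
(451.2, 186.3, 25.0, 84.0) [ 0.0001 -0.001   0.0699] turn 0.09
```

View pics/w0.png

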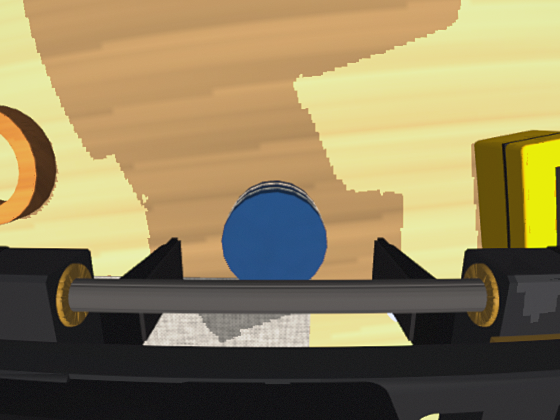

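The wrist view shows the blue tin at (274,235), centred between the fingertips at u=180 and u=376. I'll go down and grip.

Emit:
{"api": "carry_out", "payload": {"series": [[0,-0.001,0.03,0,1],[0,-0.001,0.055,0,1],[0,-0.001,0.07,0,1],[0,-0.001,0.07,0,1],[0,-0.001,0.07,0,0],[0,-0.001,0.07,0,0],[0,-0.001,0.07,0,0],[0,-0.001,0.07,0,0],[0,-0.001,0.07,0,0],[0,-0.001,0.07,0,0],[0,-0.001,0.07,0,0],[0,-0.001,0.07,0,0]]}}

```text
t: 3.78
eef_pos: [451.1, 185.9, 195.0]
tcp_rot: [3.141, 0.0, 3.038]
ft_force: [-0.8, 0.0, 5.9]
opening: 0.647
grip_force: 30.0
```

```bash
python3 plan.py 451.2 186.3 150 84 664.9 109.9 150 84 664.9 109.9 86.5 84
```

```text
t 3.77 tcp [451.1 185.9 195. ] a 84.04 open 0.647 grip 30.0 F [-0.8  0.   5.9]
(451.2, 186.3, 150.0, 84.0) [-1.00e-04  5.00e-04 -1.26e-01] turn 0.04
(664.9, 109.9, 150.0, 84.0) [-0.2205 -0.0533 -0.1259] turn 0.04
(664.9, 109.9, 86.5, 84.0) [-0.2205 -0.0534 -0.0624] turn 0.04
```

Emit:
{"api": "carry_out", "payload": {"series": [[0,0,-0.06,0,0],[0,0,-0.12,0,0],[0,0,-0.126,0,0],[-0.06,-0.015,-0.126,0,0],[-0.115,-0.028,-0.126,0,0],[-0.17,-0.041,-0.126,0,0],[-0.22,-0.053,-0.126,0,0],[-0.22,-0.053,-0.126,0,0],[-0.22,-0.053,-0.126,0,0],[-0.22,-0.053,-0.1,0,0],[-0.22,-0.053,-0.08,0,0],[-0.22,-0.053,-0.07,0,0],[-0.22,-0.053,-0.065,0,0],[-0.22,-0.053,-0.062,0,0],[-0.22,-0.053,-0.062,0,0],[-0.22,-0.053,-0.062,0,0]]}}

```text
t: 5.78
eef_pos: [664.5, 110.3, 257.2]
tcp_rot: [3.141, 0.001, 3.038]
ft_force: [0.0, -0.8, -2.0]
opening: 0.648
grip_force: 30.0
```

```bash
python3 plan.py 664.9 109.9 86 84 664.9 109.9 220 84 464.2 -326.8 220 102.5
```

```text
t 5.78 tcp [664.5 110.3 257.2] a 84.04 open 0.648 grip 30.0 F [ 0.  -0.8 -2. ]
(664.9, 109.9, 86.0, 84.0) [-0.0005 -0.0003  0.0002] turn 0.04
(664.9, 109.9, 220.0, 84.0) [-0.0006 -0.0003 -0.1338] turn 0.04
(464.2, -326.8, 220.0, 102.5) [ 0.1537 -0.4555 -0.134 ] turn -18.46
```

Emit:
{"api": "carry_out", "payload": {"series": [[0,0,0.001,0,0],[0,0,0.001,0,1],[0,0,0.001,0,1],[0,0,0.001,0,1],[0,0,0.001,0,1],[0,0,-0.04,0,1],[0,0,-0.09,0,1],[0,0,-0.134,0,1],[0.154,-0.456,-0.134,-18.5,1],[0.154,-0.456,-0.134,-18.5,1],[0.154,-0.456,-0.134,-18.5,1],[0.154,-0.456,-0.134,-18.5,1],[0.154,-0.456,-0.134,-18.5,1],[0.154,-0.456,-0.134,-18.5,1],[0.154,-0.456,-0.134,-18.5,1],[0.154,-0.456,-0.134,-18.5,1],[0.154,-0.456,-0.134,-18.5,1],[0.154,-0.456,-0.134,-18.5,1],[0.154,-0.456,-0.134,-18.5,1],[0.154,-0.456,-0.134,-18.5,1]]}}

```text
t: 8.28
eef_pos: [464.4, -326.4, 390.8]
tcp_rot: [3.142, 0.0, -2.921]
ft_force: [-0.2, 0.4, 0.4]
opening: 1.0
grip_force: 0.0
```

```bash
python3 - <<'E'
from meas import *
for n in ('top','side'):
    f=shot(n); P=cloud(f)
    print(n,'blue',top(P,f[1],(665,110),105,45),'green',top(P,f[1],(449,-178.6),45,45))
    if n=='top': print('matches',top(P,f[1],(464,-327),40,45))
f=shot('wrist'); P=cloud(f); print('matches wrist',top(P,f[1],(464,-327),40,45)); save(f[0],'w1')
E
python3 plan.py 464.2 -326.8 60 102.5 464.2 -326.8 24 102.5
```

```text
top blue (420, array([663.8, 110.5, 103.7]), array([664.6, 110.6]), array([60.3, 57.8]), 86.5) green (397, array([ 449.5, -179.8,   43.9]), array([ 449.2, -179.8]), array([59.1, 57.3]), 0.9)
matches (13, array([ 476.4, -335. ,   38.3]), array([ 476.7, -333.5]), array([11.8, 27.2]), 90.0)
side blue (521, array([664. , 113.4, 104.4]), array([665.1, 111.1]), array([62. , 60.9]), 89.9) green (340, array([ 449. , -176.4,   44.1]), array([ 450. , -178.3]), array([60.9, 61.2]), 44.0)
matches wrist (2189, array([ 464.7, -327.8,   39.6]), array([ 465.8, -327.7]), array([50.6, 37.3]), 13.3)
t 8.43 tcp [ 464.1 -326.8  390.8] a 102.59 open 0.999 grip 0.0 F [-0.2 -0.1  0.2]
(464.2, -326.8, 60.0, 102.5) [-0.      0.      0.1598] turn 0.09
(464.2, -326.8, 24.0, 102.5) [-0.      0.      0.1958] turn 0.09
```

View pics/w1.png

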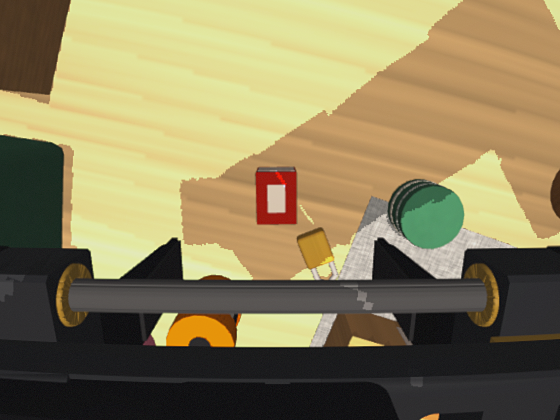

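Blue tin stands at (664.8,110.8) on the lid; the matchbox (276,195) is aligned between the fingers with the padlock (315,250) clear ahead.

Emit:
{"api": "carry_out", "payload": {"series": [[-0.001,-0.001,0.05,0,0.75],[-0.001,-0.001,0.1,0,0.75],[-0.001,-0.001,0.14,0,0.75],[-0.001,-0.001,0.17,0,0.75],[-0.001,-0.001,0.19,0,0.75],[-0.001,-0.001,0.196,0,0.75],[-0.001,-0.001,0.196,0,0.75],[-0.001,-0.001,0.196,0,0],[-0.001,-0.001,0.196,0,0],[-0.001,-0.001,0.196,0,0],[-0.001,-0.001,0.196,0,0],[-0.001,-0.001,0.196,0,0],[-0.001,-0.001,0.196,0,0],[-0.001,-0.001,0.196,0,0],[-0.001,-0.001,0.196,0,0],[-0.001,-0.001,0.15,0,0],[-0.001,-0.001,0.1,0,0],[-0.001,-0.001,0.05,0,0],[-0.001,-0.001,0,0,0],[-0.001,-0.001,0,0,0]]}}

```text
t: 10.92
eef_pos: [465.2, -328.1, 394.0]
tcp_rot: [-3.137, 0.004, -2.923]
ft_force: [0.1, 0.6, -1.3]
opening: 0.401
grip_force: 29.9
```

```bash
python3 plan.py 664.7 110.8 219 84 664.7 110.8 130.5 84
```

```text
t 10.93 tcp [ 465.2 -328.1  394. ] a 102.54 open 0.401 grip 29.9 F [ 0.1  0.6 -1.3]
(664.7, 110.8, 219.0, 84.0) [-0.2901  0.3851  0.0032] turn 18.54
(664.7, 110.8, 130.5, 84.0) [-0.2897  0.3855  0.0917] turn 18.54
```

Emit:
{"api": "carry_out", "payload": {"series": [[-0.29,0.385,0,18.5,0],[-0.29,0.385,0,18.5,0],[-0.29,0.385,0,18.5,0],[-0.29,0.385,0,18.5,0],[-0.29,0.385,0,18.5,0],[-0.29,0.385,0,18.5,0],[-0.29,0.385,0,18.5,0],[-0.29,0.385,0,18.5,0],[-0.29,0.385,0,18.5,0],[-0.29,0.385,0,18.5,0],[-0.29,0.385,0,18.5,0],[-0.29,0.385,0,18.5,0],[-0.29,0.385,0.03,18.5,0],[-0.29,0.385,0.06,18.5,0],[-0.29,0.385,0.08,18.5,0],[-0.29,0.385,0.08,18.5,0],[-0.29,0.385,0.08,18.5,0],[-0.29,0.385,0.08,18.5,0]]}}

```text
t: 13.18
eef_pos: [664.7, 110.6, 311.9]
tcp_rot: [3.141, 0.002, 3.037]
ft_force: [0.6, -0.5, -0.3]
opening: 0.397
grip_force: 29.9
```

```bash
python3 plan.py 664.7 110.8 130 84
python3 - <<'E'
from meas import *
f=shot('top'); P=cloud(f); print(top(P,f[1],(665,110),105,45))
f=shot('side'); P=cloud(f); print(top(P,f[1],(665,110),105,45)); im=f[0][130:330,130:350]; save(cv2.resize(im,None,fx=2.7,fy=2.7),'s1')
E
```

```text
t 13.18 tcp [664.7 110.6 311.9] a 84.03 open 0.397 grip 29.9 F [ 0.6 -0.5 -0.3]
(664.7, 110.8, 130.0, 84.0) [0.     0.0002 0.0109] turn 0.03
None
(247, array([658.2, 124.8, 103.8]), array([659.3, 121.4]), array([62.8, 39.1]), 32.0)
```

View pics/s1.png

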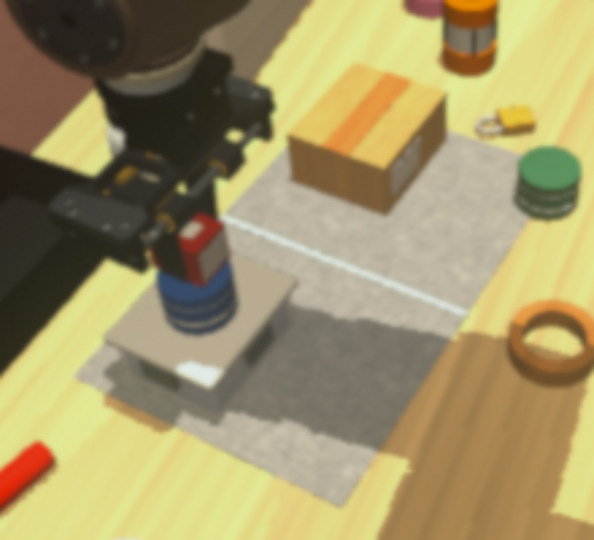

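The matchbox (205,250 in the crop) hangs just above the middle of the blue tin (197,295). I'll lower it and release.

Emit:
{"api": "carry_out", "payload": {"series": [[0,0,0.006,0,0],[0,0,0.009,0,0],[0,0,0.011,0,0],[0,0,0.011,0,0],[0,0,0.011,0,0],[0,0,0.0115,0,0.2],[0,0,0.0115,0,0.45],[0,0,0.0115,0,0.7],[0,0,0.0115,0,0.7],[0,0,0.0115,0,0.7],[0,0,-0.02,0,0.7],[0,0,-0.06,0,0.7],[0,0,-0.1,0,0.7],[0,0,-0.1,0,0.7],[0,0,-0.1,0,0.7]]}}

```text
t: 15.15
eef_pos: [664.4, 110.7, 410.1]
tcp_rot: [-3.142, -0.001, 3.038]
ft_force: [0.6, -0.0, -0.7]
opening: 0.699
grip_force: 0.0
```

```bash
python3 plan.py 445.2 350.6 220 95.6
python3 - <<'E'
from meas import *
f=shot('side'); P=cloud(f); print(top(P,f[1],(665,110),145,45)); print(top(P,f[1],(665,110),105,45)); f=shot('wrist');P=cloud(f); print(top(P,f[1],(665,110),145,45)); print(top(P,f[1],(665,110),105,45))
E
```

```text
t 15.15 tcp [664.4 110.7 410.1] a 84.04 open 0.699 grip 0.0 F [ 0.6 -0.  -0.7]
(445.2, 350.6, 220.0, 95.6) [0.2429 0.2158 0.0193] turn -11.56
(366, array([662.6, 113.7, 144.2]), array([664.2, 112.1]), array([41.3, 52.6]), 83.6)
(207, array([657.5, 127.8, 104.8]), array([656.7, 124.9]), array([63.3, 29.6]), 31.3)
(3867, array([663.9, 110.8, 144.6]), array([665. , 110.7]), array([38.1, 50.6]), 84.3)
(1011, array([659.4, 109.5, 104.5]), array([661.4, 110.5]), array([61.3, 51.3]), 85.1)
```

Emit:
{"api": "carry_out", "payload": {"series": [[0.243,0.216,0.019,-11.6,0.85],[0.243,0.216,0.019,-11.6,0.85],[0.243,0.216,0.019,-11.6,0.85],[0.243,0.216,0.019,-11.6,0.85],[0.243,0.216,0.019,-11.6,0.85],[0.243,0.216,0.019,-11.6,0.85],[0.243,0.216,0.019,-11.6,0.85],[0.243,0.216,0.019,-11.6,0.85],[0.243,0.216,0.019,-11.6,0.85],[0.243,0.216,0.019,-11.6,0.85],[0.243,0.216,0.019,-11.6,0.85],[0.243,0.216,0.019,-11.6,0.85]]}}

```text
t: 16.75
eef_pos: [445.4, 350.7, 391.8]
tcp_rot: [3.141, 0.0, -3.043]
ft_force: [-0.3, 0.5, 1.2]
opening: 0.846
grip_force: 0.0
```

```bash
python3 - <<'E'
from meas import *
f=shot('wrist');P=cloud(f); print(top(P,f[1],(445,350.6),55,55)); print(top(P,f[1],(589,347.5),80,45));
E
python3 plan.py 445.2 350.6 30 95.6
```

```text
(4415, array([444.8, 350.6,  54.5]), array([446.9, 350.9]), array([80.7, 45.1]), 5.8)
(716, array([571.2, 345.6,  78.8]), array([571.5, 345.8]), array([16.5, 49.1]), 4.6)
t 16.8 tcp [445.3 350.7 391.8] a 95.64 open 0.851 grip 0.0 F [ 0.1 -0.3  0.5]
(445.2, 350.6, 30.0, 95.6) [ 2.000e-04 -1.000e-04  1.908e-01] turn 0.04
```

Emit:
{"api": "carry_out", "payload": {"series": [[-0.001,0,0.05,0,0.85],[-0.001,0,0.1,0,0.85],[-0.001,0,0.14,0,0.85],[-0.001,0,0.17,0,0.85],[-0.001,0,0.185,0,0.85],[-0.001,0,0.191,0,0.85],[-0.001,0,0.191,0,0.85],[-0.001,0,0.191,0,0],[-0.001,0,0.191,0,0],[-0.001,0,0.191,0,0],[-0.001,0,0.191,0,0],[-0.001,0,0.191,0,0],[-0.001,0,0.191,0,0],[-0.001,0,0.191,0,0],[-0.001,0,0.15,0,0],[-0.001,0,0.1,0,0],[-0.001,0,0.05,0,0],[-0.001,0,0,0,0],[-0.001,0,0,0,0],[-0.001,0,0,0,0]]}}

```text
t: 19.3
eef_pos: [446.0, 350.7, 390.6]
tcp_rot: [-3.141, -0.002, -3.043]
ft_force: [-1.1, -0.2, -2.7]
opening: 0.475
grip_force: 30.0
```

```bash
python3 plan.py 445.2 -50 229 84 636 -168.7 220 84 636 -168.7 96.5 84
```

```text
t 19.3 tcp [446.  350.7 390.6] a 95.64 open 0.475 grip 30.0 F [-1.1 -0.2 -2.7]
(445.2, -50.0, 229.0, 84.0) [ 0.0402 -0.3987 -0.0091] turn 11.64
(636.0, -168.7, 220.0, 84.0) [-1.380e-01 -5.356e-01 -3.000e-04] turn 11.64
(636.0, -168.7, 96.5, 84.0) [-0.1382 -0.5355  0.1232] turn 11.64
```

Emit:
{"api": "carry_out", "payload": {"series": [[-0.138,-0.535,0,11.6,0],[-0.138,-0.535,0,11.6,0],[-0.138,-0.535,0,11.6,0],[-0.138,-0.535,0,11.6,0],[-0.138,-0.535,0,11.6,0],[-0.138,-0.535,0,11.6,0],[-0.138,-0.535,0,11.6,0],[-0.138,-0.535,0,11.6,0],[-0.138,-0.535,0,11.6,0],[-0.138,-0.535,0,11.6,0],[-0.138,-0.535,0,11.6,0],[-0.138,-0.535,0,11.6,0],[-0.138,-0.535,0,11.6,0],[-0.138,-0.535,0.04,11.6,0],[-0.138,-0.535,0.08,11.6,0],[-0.138,-0.535,0.1,11.6,0],[-0.138,-0.535,0.11,11.6,0],[-0.138,-0.535,0.11,11.6,0],[-0.138,-0.535,0.11,11.6,0]]}}

```text
t: 21.68
eef_pos: [636.4, -167.9, 282.8]
tcp_rot: [-3.141, 0.002, 3.038]
ft_force: [-0.3, -0.3, -3.1]
opening: 0.47
grip_force: 30.0
```

```bash
python3 plan.py 636 -168.7 95.8 84
```

```text
t 21.68 tcp [ 636.4 -167.9  282.8] a 84.05 open 0.47 grip 30.0 F [-0.3 -0.3 -3.1]
(636.0, -168.7, 95.8, 84.0) [ 0.0004 -0.0009  0.016 ] turn 0.05
```

Emit:
{"api": "carry_out", "payload": {"series": [[0,-0.001,0.008,0,0],[0,-0.001,0.013,0,0],[0,-0.001,0.016,0,0],[0,-0.001,0.016,0,0],[0,-0.001,0.0165,0,0],[0,-0.001,0.0165,0,0.25],[0,-0.001,0.0165,0,0.5],[0,-0.001,0.0165,0,0.75],[0,-0.001,0.0165,0,0.75],[0,-0.001,0.0165,0,0.75],[0,-0.001,-0.02,0,0.75],[0,-0.001,-0.07,0,0.75],[0,-0.001,-0.11,0,1],[0,-0.001,-0.11,0,1],[0,-0.001,-0.11,0,1]]}}

```text
t: 23.55
eef_pos: [635.9, -168.8, 390.9]
tcp_rot: [3.141, -0.001, 3.038]
ft_force: [-0.2, 1.0, -0.8]
opening: 0.982
grip_force: 0.0
```

```bash
python3 - <<'E'
from meas import *
f=shot('wrist');P=cloud(f); print(top(P,f[1],(636,-168.7),120,60))
E
python3 plan.py 598.4 -364.2 230 -6
```

```text
(6735, array([ 634.2, -168.7,  119.6]), array([ 636. , -168.9]), array([45.2, 79.5]), 84.0)
t 23.6 tcp [ 636.  -168.9  390.4] a 84.04 open 0.992 grip 0.0 F [-0.5  0.6 -0.3]
(598.4, -364.2, 230.0, -6.0) [ 0.0171 -0.1981 -0.0107] turn -89.96
```

Emit:
{"api": "carry_out", "payload": {"series": [[0.017,-0.198,-0.01,90,1],[0.017,-0.198,-0.01,90,1],[0.017,-0.198,-0.01,90,1],[0.017,-0.198,-0.01,90,1],[0.017,-0.198,-0.01,90,1],[0.017,-0.198,-0.01,90,1],[0.017,-0.198,-0.01,90,1],[0.017,-0.198,-0.01,90,1],[0.017,-0.198,-0.01,90,1],[0.017,-0.198,-0.01,90,1],[0.017,-0.198,-0.01,90,1],[0.017,-0.198,-0.01,90,1]]}}

```text
t: 25.1
eef_pos: [598.7, -364.1, 401.3]
tcp_rot: [-3.141, -0.0, 1.468]
ft_force: [0.6, -0.7, 0.4]
opening: 0.999
grip_force: 0.0
```

```bash
python3 - <<'E'
from meas import *
f=shot('wrist');P=cloud(f); print(top(P,f[1],(598.4,-364.2),90,45)); save(f[0],'w2')
E
python3 plan.py 598.4 -364.2 77 -6
```

```text
(4292, array([ 601.1, -365.5,   89.5]), array([ 601.4, -366.4]), array([60.7, 60.8]), 82.1)
t 25.15 tcp [ 598.7 -364.1  401.5] a -5.92 open 1.004 grip 0.0 F [-0.4  0.6 -0. ]
(598.4, -364.2, 77.0, -6.0) [-1.000e-04 -2.000e-04  1.535e-01] turn 0.08
```

View pics/w2.png

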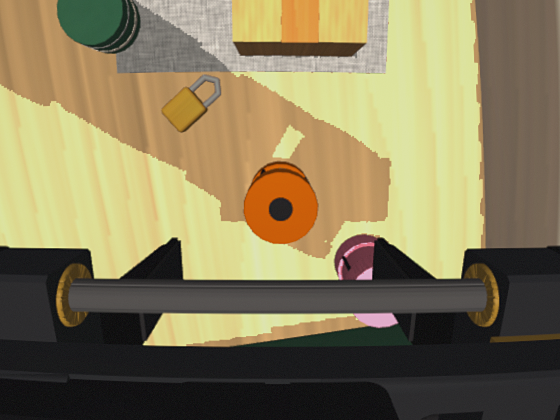

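The lantern (280,205) lies centred between the fingers, and the pink one (370,280) is clear of their paths. I'll grip the upper orange band.

Emit:
{"api": "carry_out", "payload": {"series": [[-0.001,0.002,0.05,0,1],[-0.001,0.002,0.1,0,1],[-0.001,0.002,0.13,0,1],[-0.001,0.002,0.148,0,1],[-0.001,0.002,0.153,0,1],[-0.001,0.002,0.153,0,1],[-0.001,0.002,0.153,0,0],[-0.001,0.002,0.153,0,0],[-0.001,0.002,0.153,0,0],[-0.001,0.002,0.153,0,0],[-0.001,0.002,0.153,0,0],[-0.001,0.002,0.153,0,0],[-0.001,0.002,0.153,0,0],[-0.001,0.002,0.153,0,0],[-0.001,0.002,0.11,0,0],[-0.001,0.002,0.07,0,0],[-0.001,0.002,0.03,0,0],[-0.001,0.002,0,0,0],[-0.001,0.002,0,0,0],[-0.001,0.002,0,0,0]]}}

```text
t: 27.65
eef_pos: [600.4, -365.2, 399.7]
tcp_rot: [-3.139, -0.001, 1.467]
ft_force: [-0.1, 0.1, -2.9]
opening: 0.647
grip_force: 30.0
```

```bash
python3 plan.py 650.4 -29.4 230 -6 650.4 -29.4 95 -6
python3 - <<'E'
from meas import *
f=shot('side'); im=f[0][60:240,190:400]; save(cv2.resize(im,None,fx=2.7,fy=2.7),'s2')
E
```

```text
t 27.65 tcp [ 600.4 -365.2  399.7] a -5.96 open 0.647 grip 30.0 F [-0.1  0.1 -2.9]
(650.4, -29.4, 230.0, -6.0) [ 0.3392  0.0149 -0.0009] turn 0.04
(650.4, -29.4, 95.0, -6.0) [0.339  0.0152 0.1341] turn 0.04
```

View pics/s2.png

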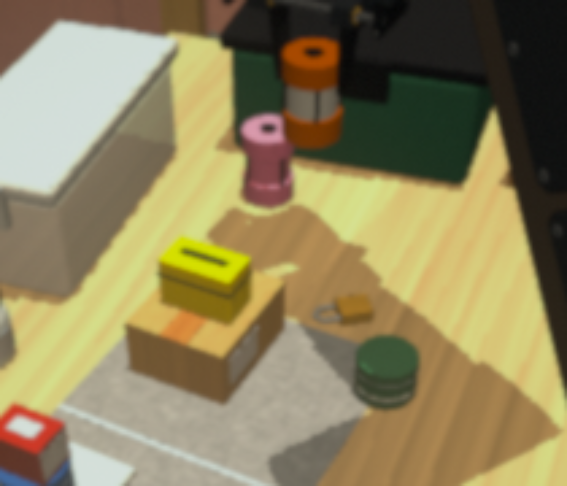

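The lantern (313,95) hangs upright in the grip, and the battery (205,275) sits square on the carton. I'll carry the lantern across with some extra height.

Emit:
{"api": "carry_out", "payload": {"series": [[0,0,-0.03,0,0],[0.339,0.015,-0.03,0,0],[0.339,0.015,-0.03,0,0],[0.339,0.015,-0.03,0,0],[0.339,0.015,-0.03,0,0],[0.339,0.015,-0.03,0,0],[0.339,0.015,-0.03,0,0],[0.339,0.015,-0.03,0,0],[0.339,0.015,-0.03,0,0],[0.339,0.015,-0.03,0,0],[0.339,0.015,-0.03,0,0],[0.339,0.015,0.02,0,0],[0.339,0.015,0.06,0,0],[0.339,0.015,0.1,0,0],[0.339,0.015,0.13,0,0],[0.339,0.015,0.135,0,0],[0.339,0.015,0.135,0,0],[0.339,0.015,0.135,0,0]]}}

```text
t: 29.95
eef_pos: [650.9, -29.8, 268.3]
tcp_rot: [3.139, 0.0, 1.467]
ft_force: [0.1, -0.2, -2.2]
opening: 0.645
grip_force: 30.0
```

```bash
python3 plan.py 650.4 -29.4 78 -6
```

```text
t 29.95 tcp [650.9 -29.8 268.3] a -5.97 open 0.645 grip 30.0 F [ 0.1 -0.2 -2.2]
(650.4, -29.4, 78.0, -6.0) [ 0.0004 -0.0006  0.0193] turn 0.03
```

Emit:
{"api": "carry_out", "payload": {"series": [[0,-0.001,0.01,0,0],[0,-0.001,0.016,0,0],[0,-0.001,0.019,0,0],[0,-0.001,0.019,0,0],[0,-0.001,0.0195,0,0],[0,-0.001,0.0195,0,0.7],[0,-0.001,0.0195,0,0.8],[0,-0.001,0.0195,0,0.85],[0,-0.001,0.0195,0,0.85],[0,-0.001,0.0195,0,0.85],[0,-0.001,-0.03,0,0.85],[0,-0.001,-0.08,0,0.85],[0,-0.001,-0.13,0,1],[0,-0.001,-0.13,0,1],[0,-0.001,-0.13,0,1]]}}

```text
t: 31.82
eef_pos: [649.4, -29.6, 396.2]
tcp_rot: [-3.141, -0.0, 1.467]
ft_force: [0.5, -0.2, 0.0]
opening: 0.996
grip_force: 0.0
```

```bash
python3 - <<'E'
from meas import *
f=shot('wrist');P=cloud(f); print(top(P,f[1],(650,-29.4),90,45))
E
python3 plan.py 589 347.5 230 84
```

```text
(4437, array([649.8, -29.7,  89.6]), array([649.7, -30.7]), array([61.2, 61.1]), 27.8)
t 31.88 tcp [649.5 -29.6 395.5] a -5.96 open 0.996 grip 0.0 F [ 0.2 -0.2  0.2]
(589.0, 347.5, 230.0, 84.0) [ 0.3688 -0.0993 -0.0053] turn -89.96
```

Emit:
{"api": "carry_out", "payload": {"series": [[0.369,-0.099,-0.005,-90,1],[0.369,-0.099,-0.005,-90,1],[0.369,-0.099,-0.005,-90,1],[0.369,-0.099,-0.005,-90,1],[0.369,-0.099,-0.005,-90,1],[0.369,-0.099,-0.005,-90,1],[0.369,-0.099,-0.005,-90,1],[0.369,-0.099,-0.005,-90,1],[0.369,-0.099,-0.005,-90,1],[0.369,-0.099,-0.005,-90,1],[0.369,-0.099,-0.005,-90,1],[0.369,-0.099,-0.005,-90,1],[0.369,-0.099,-0.005,-90,1],[0.369,-0.099,-0.005,-90,1]]}}

```text
t: 33.62
eef_pos: [589.5, 347.7, 401.8]
tcp_rot: [3.141, 0.0, 3.037]
ft_force: [-0.1, 0.8, -0.1]
opening: 0.999
grip_force: 0.0
```

```bash
python3 - <<'E'
from meas import *
f=shot('wrist');P=cloud(f); print(top(P,f[1],(589,347.5),80,45)); save(f[0],'w3')
E
python3 plan.py 589 347.5 40 84
```

```text
(3055, array([589.3, 347.5,  79.5]), array([590. , 347.6]), array([53.1, 53.3]), 49.5)
t 33.67 tcp [589.5 347.7 401.8] a 84.03 open 1.002 grip 0.0 F [-0.1 -0.5 -0.4]
(589.0, 347.5, 40.0, 84.0) [ 0.0005 -0.0003  0.1908] turn 0.03
```

View pics/w3.png

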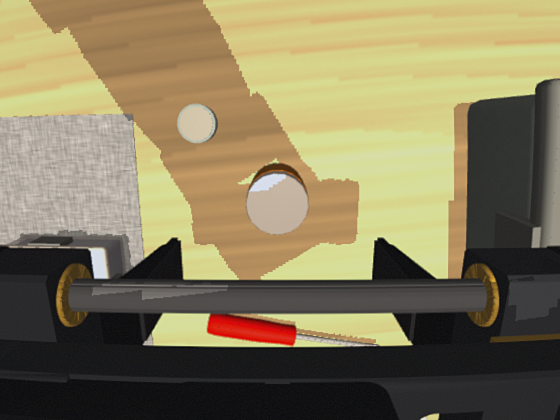

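The jar's white cap (277,203) is centred between the fingers, with nothing in their paths.

Emit:
{"api": "carry_out", "payload": {"series": [[0,0,0.05,0,1],[0,0,0.1,0,1],[0,0,0.14,0,1],[0,0,0.17,0,1],[0,0,0.185,0,1],[0,0,0.191,0,1],[0,0,0.191,0,1],[0,0,0.191,0,0],[0,0,0.191,0,0],[0,0,0.191,0,0],[0,0,0.191,0,0],[0,0,0.191,0,0],[0,0,0.191,0,0],[0,0,0.191,0,0],[0,0,0.14,0,0],[0,0,0.09,0,0],[0,0,0.04,0,0],[0,0,0,0,0],[0,0,0,0,0],[0,0,0,0,0]]}}

```text
t: 36.17
eef_pos: [589.3, 347.6, 400.3]
tcp_rot: [-3.141, -0.002, 3.038]
ft_force: [-0.1, 0.4, -3.2]
opening: 0.586
grip_force: 30.0
```

```bash
python3 plan.py 450 200 230 84 561.5 -20.3 230 84
```

```text
t 36.17 tcp [589.3 347.6 400.3] a 84.04 open 0.586 grip 30.0 F [-0.1  0.4 -3.2]
(450.0, 200.0, 230.0, 84.0) [ 0.1232 -0.1612 -0.0003] turn 0.04
(561.5, -20.3, 230.0, 84.0) [-1.050e-02 -3.688e-01 -3.000e-04] turn 0.04
```

Emit:
{"api": "carry_out", "payload": {"series": [[-0.01,-0.369,0,0,0],[-0.01,-0.369,0,0,0],[-0.01,-0.369,0,0,0],[-0.01,-0.369,0,0,0],[-0.01,-0.369,0,0,0],[-0.01,-0.369,0,0,0],[-0.01,-0.369,0,0,0],[-0.01,-0.369,0,0,0],[-0.01,-0.369,0,0,0],[-0.01,-0.369,0,0,0],[-0.01,-0.369,0,0,0],[-0.01,-0.369,0.05,0,0],[-0.01,-0.369,0.09,0,0],[-0.01,-0.369,0.13,0,0],[-0.01,-0.369,0.16,0,0],[-0.01,-0.369,0.17,0,0],[-0.01,-0.369,0.17,0,0],[-0.01,-0.369,0.17,0,0]]}}

```text
t: 38.42
eef_pos: [561.4, -20.3, 232.9]
tcp_rot: [-3.142, 0.002, 3.038]
ft_force: [0.9, 0.6, -1.3]
opening: 0.585
grip_force: 30.0
```

```bash
python3 plan.py 561.5 -20.3 41 84
```

```text
t 38.42 tcp [561.4 -20.3 232.9] a 84.05 open 0.585 grip 30.0 F [ 0.9  0.6 -1.3]
(561.5, -20.3, 41.0, 84.0) [-0.      0.      0.0209] turn 0.05
```

Emit:
{"api": "carry_out", "payload": {"series": [[0,0,0.01,0,0],[0,0,0.017,0,0],[0,0,0.021,0,0],[0,0,0.021,0,0],[0,0,0.0215,0,0],[0,0,0.0215,0,0.62],[0,0,0.0215,0,0.75],[0,0,0.0215,0,0.85],[0,0,0.0215,0,0.85],[0,0,0.0215,0,0.85],[0,0,-0.03,0,0.85],[0,0,-0.09,0,0.85],[0,0,-0.15,0,0.85],[0,0,-0.15,0,0.85],[0.1,0.05,-0.15,0,0.85],[0.15,0.2,-0.15,0,0.85],[0.15,0.3,-0.15,0,0.85],[0.15,0.4,-0.15,0,0.85],[0.15,0.4,-0.15,0,0.85],[0.15,0.4,-0.15,0,0.85]]}}

```text
t: 40.92
eef_pos: [458.4, 321.4, 380.7]
tcp_rot: [-3.141, -0.001, 3.038]
ft_force: [-0.1, -0.3, 0.8]
opening: 0.852
grip_force: 0.0
```

Run:
```python
from meas import *
T={'lantern':((650,-29.4),90,45),'jar':((561.5,-20.3),80,45),'blue':((665,110.8),105,45),'matches':((665,110.8),145,45),'battery':((636,-168.8),120,60),'green':((449,-178.8),45,45)}
for n in ('top','side'):
    f=shot(n);P=cloud(f)
    for o,(a,z,r) in T.items(): print(n,o,top(P,f[1],a,z,r))
    if n=='top': save(cv2.resize(f[0][110:310,90:460],None,fx=2.1,fy=2.1),'end')
print(env.state()['eef_pos'])
```

```text
top lantern (428, array([647.2, -30.3,  88.9]), array([648. , -30.2]), array([59.8, 60.9]), 71.8)
top jar (316, array([560.2, -20. ,  79.2]), array([560.9, -19.3]), array([53.1, 49.9]), 1.4)
top blue (107, array([659.1,  99.3, 104. ]), array([659.4, 109.9]), array([48.7, 60.9]), 8.1)
top matches (292, array([662.4, 111.6, 144.1]), array([662.8, 111.6]), array([38.1, 48.4]), 84.2)
top battery (522, array([ 634.3, -167.8,  118.5]), array([ 635.4, -168.5]), array([45.5, 81. ]), 84.0)
top green (398, array([ 449.5, -179.4,   44.1]), array([ 449.2, -179.9]), array([59. , 57.4]), 1.3)
side lantern None
side jar None
side blue None
side matches None
side battery None
side green None
[457.83960872 323.82680663 380.32645428]
```

View pics/end.png

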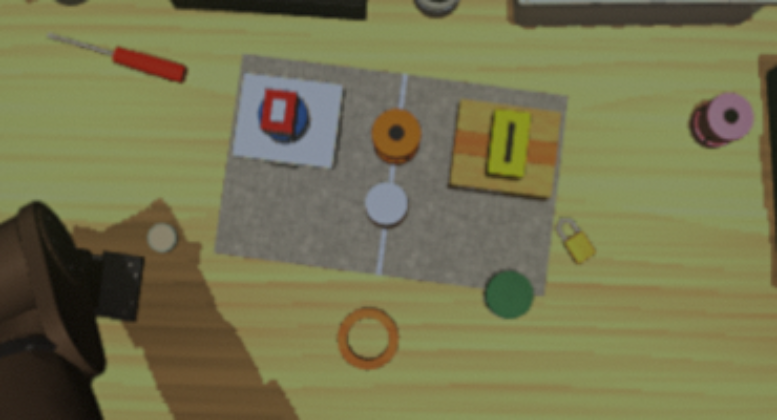

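The kit is laid out as planned: lantern (396,133) and jar (386,204) are on the stripe, the matches are on the blue tin (283,115), and the battery (510,143) is square on the carton. The green tin (509,294) hasn't moved.

```bash
python3 -c "
from cell import env
print(env.job_done())"
```

```text
the job is handed in; nothing more can be done
None
```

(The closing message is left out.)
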